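# Put stray hexagon nuts away by size

### The job

Put the four loose hexagon nuts away in the four shallow, square, empty red trays on the bench by size: the smallest nut in the smallest tray, the next in the next larger tray, and so on up to the largest nut in the largest tray, each lying flat in the middle of its tray. Leave the square nut and the round collar where they are.

Things in the scene. Friction and masses are not known exactly. Their poses are not given: they have to be found in the camera images.
- nut24_center (a point): centre (half-way up) of the smallest of the four loose plain steel hexagon nuts: 24 mm across flats, 28 mm across corners, 14.8 mm tall, bore 16 mm, lying flat on the bench. z is the nut's axis (up); x is square to one pair of flats (the other pairs at 60 and 120 degrees).
- nut36_center (a point): centre (half-way up) of the second smallest of the four loose plain steel hexagon nuts: 36 mm across flats, 42 mm across corners, 21.6 mm tall, bore 24 mm, lying flat on the bench. z is the nut's axis (up); x is square to one pair of flats (the other pairs at 60 and 120 degrees).
- nut46_center (a point): centre (half-way up) of the second largest of the four loose plain steel hexagon nuts: 46 mm across flats, 53 mm across corners, 25.6 mm tall, bore 30 mm, lying flat on the bench. z is the nut's axis (up); x is square to one pair of flats (the other pairs at 60 and 120 degrees).
- nut60_center (a point): centre (half-way up) of the largest of the four loose plain steel hexagon nuts: 60 mm across flats, 69 mm across corners, 33.4 mm tall, bore 39 mm, lying flat on the bench. z is the nut's axis (up); x is square to one pair of flats (the other pairs at 60 and 120 degrees).
- tray80: the smallest of the four square, open, shallow red plastic trays, fixed to the bench: 80 mm square outside, 14 mm tall, walls and floor 3 mm thick. Origin at the centre of its underside (on the bench), z up, x and y square to its walls.
- tray96: the second smallest of the four square, open, shallow red plastic trays, fixed to the bench: 96 mm square outside, 14 mm tall, walls and floor 3 mm thick. Origin at the centre of its underside (on the bench), z up, x and y square to its walls.
- tray112: the second largest of the four square, open, shallow red plastic trays, fixed to the bench: 112 mm square outside, 14 mm tall, walls and floor 3 mm thick. Origin at the centre of its underside (on the bench), z up, x and y square to its walls.
- tray130: the largest of the four square, open, shallow red plastic trays, fixed to the bench: 130 mm square outside, 14 mm tall, walls and floor 3 mm thick. Origin at the centre of its underside (on the bench), z up, x and y square to its walls.
- square_nut_center (a point): centre (half-way up) of a loose steel square nut, 46 mm square, 24 mm tall, bore 30 mm. Not a hexagon nut: leave it where it is.
- collar_center (a point): centre (half-way up) of a loose round steel collar, 52 mm in diameter, 22 mm tall, bore 26 mm. Not a hexagon nut: leave it where it is.
Not all that is in view belongs to the job. What is shaped like the part that bears nut24_center but pink or purple is not meant.

How it is judged:
By the outcome, as a careful person would: the job done as asked, in the order asked, and still so for the second after the job is handed in, with the robot touching nothing.
It also fails if it takes over 96 s, if anything falls off the work surface, if the arm or the gripper's body presses on something with over 40 N, if the wrist force passes 120 N, or if a joint passes its speed limit or range.

### The arm

A 7-joint arm with a two-finger parallel gripper is mounted at the origin on the work surface. World frame = base frame: x ahead of the robot, y to its left, z up, the work surface at z = 0. Lengths are in m, angles in rad, forces in N, time in s.
With the tool pointing down it reaches from about 0.425 to 0.95 m from the base axis. Payload 4.7 kg.
Tool frame: the origin (TCP) lies on the centre line of the jaws, within the pads' length; the fingertips stand robot.nose_length ahead of it and the grasp point (between the pads) lies 8 mm behind it (robot.nose_length is the distance from the TCP to the fingertips, in m); z points along the fingers, x is the direction in which the jaws open and shut, and the axes are right-handed (so a half turn about z gives the same grasp; the last joint's range is limited). The gripper opens to 85 mm and grips with 20 to 120 N. Pads are 22 mm wide; open, the fingers measure 114 mm over their backs; the gripper's body (76 mm by 85 mm) begins 54 mm behind the grasp point. The pads swing forward as they close: fully open they stand 13 mm farther back than shut.
Start: joints at [1.269, 0.469, -0.049, 1.532, 0.024, 1.141, -0.082], TCP at [0.182, -0.65, 0.242] pointing down, gripper open.
Joint ranges: [-2.59, 2.59], [-0.33, 1.99], [-1.39, 1.29], [0.1, 2.45], [-1.04, 4.18], [0.21, 1.99], [-2.66, 2.66]. Speed limits (rad/s): [2.57, 2.57, 3.14, 3.14, 3.14, 3.14, 3.14].

### API

Orientations are given as [roll, pitch, yaw] about the fixed x, y, z axes, in that order (R = Rz(yaw) Ry(pitch) Rx(roll)).
In Python, from plant import robot gives the robot as it stands. Calls block until the motion is done:
- robot.goto(position, orientation): joint-space move of the TCP to a pose.
- robot.move_straight(position, vel=0.15, attitude=None, contact_N=None): straight line of the TCP; attitude=None keeps the orientation; vel is the mean speed in m/s. With contact_N (N) it stops when the force on the tool has changed by that much, and returns True; else False.
- robot.move_joints(angles): joint-space move.
- robot.grip(opening, strength=None): opening from 0.0 (shut) to 1.0 (fully open); strength is the grip in N (None keeps the last); returns when the fingers have stopped.
- robot.sleep(seconds).
- robot.inverse_kinematics(position, orientation): joint angles nearest the present ones, or None.
- robot.sense(): the state.
- robot.grab_frame(name): name is "scene" or "top"; returns a dict with "image" (384x512x3 uint8, red, green, blue), "range_z" (384x512 float32, m along the optical axis (not along the pixel's ray), 0 where there is no reading), "fx", "fy", "cx", "cy" (pixels), "dist_coeffs" ([k1, k2, p1, p2, k3] as OpenCV has them; the pictures are not rectified), "R" (3x3) and "t" (3): a world point X has camera coordinates R X + t. Camera axes: x right, y down, z forward; pixel columns grow to the right and rows downward; lengths in m; the calibration is good to about 2 mm. A picture is of the moment at which its call begins.
A pose or a line that the arm cannot do raises robot.IKError and nothing moves.
- robot.close_job(): hands the job in, once; it reports no verdict.
The state is a dict: "t": time; "joint_pos": joint angles; "joint_velocities": joint speeds; "effort": joint torques, N m; "tcp_pos": TCP position; "tcp_rot": TCP orientation; "wrist_force": force on the tool from outside, world axes, zero at the start; "torque": the same for the moment, N m; "opening": opening from 0.0 (shut) to 1.0 (fully open).
Only numpy, scipy, OpenCV 4.12 (cv2) and the standard library are available. Lean on these libraries where they do the work, as an engineer would, in place of code of your own. Each camera call takes 0.05 s, during which the arm holds its last target. There are 200 camera calls.

## Working session

There is one attempt and no reset: what is moved stays moved. The work goes in short steps, each a Python script; the robot and the scene stay as the last script left them, time stands still between calls to the robot, and variables do not carry over. Pictures are saved under pics/ and viewed, about 12 in all and at most 16, crops included, and the job is handed in when it is done.

```bash
mkdir -p pics; ls; python3 - <<'E'
from plant import robot
import cv2,numpy as np
for n in("top","scene"):
    f=robot.grab_frame(n)
    np.savez(n+"0.npz",**f)
    cv2.imwrite(f"pics/{n}0.png",cv2.resize(f["image"][:,:,::-1],(800,600),interpolation=cv2.INTER_CUBIC))
    print(n,f["fx"],f["fy"],f["cx"],f["cy"],f["dist_coeffs"],f["R"],f["t"])
s=robot.sense();print(s,robot.nose_length)
E
```

```text
pics
top 477.92308442351725 477.92308442351725 252.72789207792476 189.12265825880112 [7.90481906e-05 0.00000000e+00 0.00000000e+00 0.00000000e+00
 0.00000000e+00] [[ 0.01638701 -0.99968321  0.01910339]
 [-0.98801238 -0.01912299 -0.15318566]
 [ 0.15350245 -0.01636413 -0.98801276]] [-0.01256328  0.5254195   1.02654027]
scene 400.3618848941759 400.3618848941759 265.4155942615173 190.3298505075328 [0.02287143 0.         0.         0.         0.        ] [[-7.77518214e-01  6.28860412e-01  9.27588728e-05]
 [ 3.44217460e-01  4.25711276e-01 -8.36829881e-01]
 [-5.26288672e-01 -6.50618546e-01 -5.47463005e-01]] [ 0.38575931 -0.13552717  1.28456009]
{'t': 0.1, 'joint_pos': array([ 1.26908552,  0.46938236, -0.04859265,  1.53354963,  0.02412847,
        1.14098997, -0.08228724]), 'joint_velocities': array([ 1.03036004e-04, -1.40815178e-03,  2.16746335e-05, -1.85055139e-03,
       -9.39113298e-04, -6.72223067e-04,  2.60256841e-04]), 'effort': array([ 5.30950128e-04, -5.11515749e+01, -4.69592877e-02, -2.38389248e+01,
        1.07459666e-02,  4.39140655e-03,  2.67228620e-05]), 'tcp_pos': array([ 0.18174568, -0.64956312,  0.24136231]), 'tcp_rot': array([ 3.14150662e+00,  1.74062154e-03, -1.29793453e+00]), 'wrist_force': array([-0.24321049,  0.05386629,  1.41117249]), 'torque': array([ 0.02679883,  0.04174526, -0.037487  ]), 'opening': 1.0012541634464325} 0.011
```

View pics/top0.png

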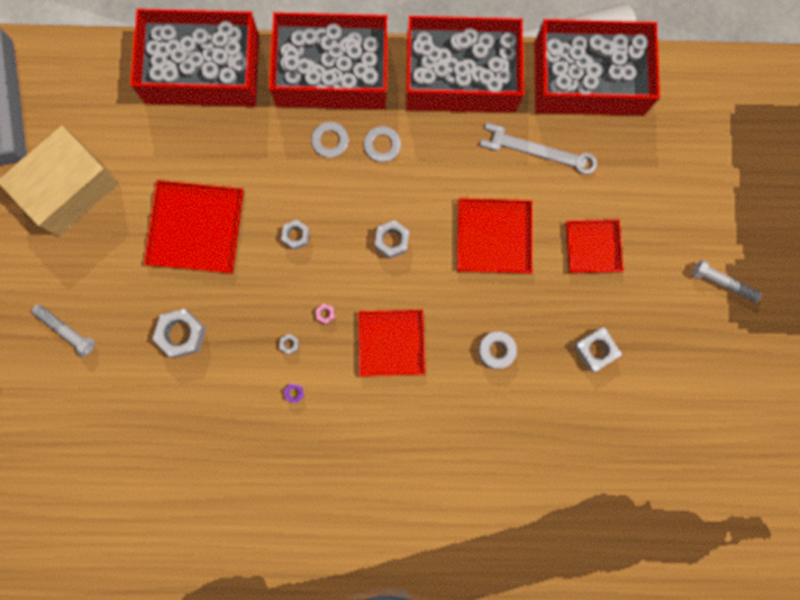

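View pics/scene0.png

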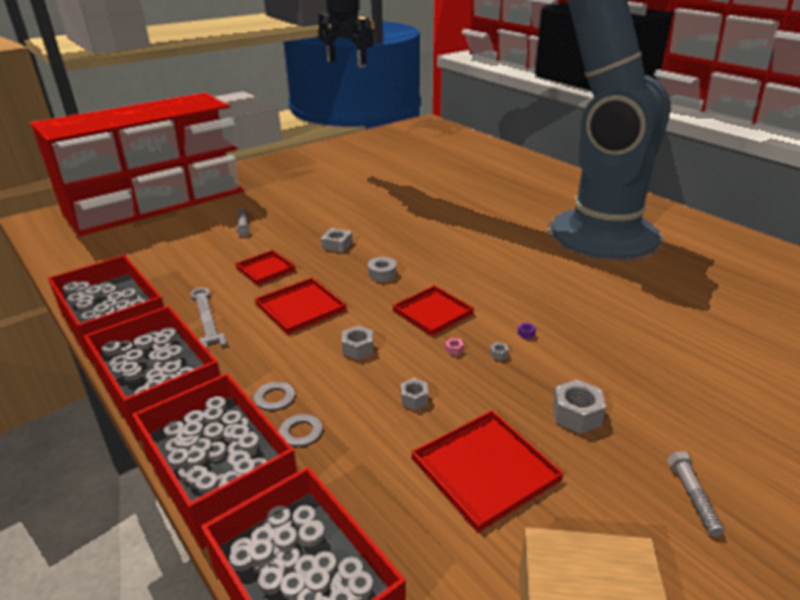

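Candidates in the 800×600 top view:
- Hexagon nuts: the 60 at (178,333), 46 at (392,239), 36 at (295,234) and 24 at (289,344).
- Look-alikes to leave: pink nut (324,314), purple nut (293,393), collar (498,350), square nut (598,350), washers (330,140) and (382,144), and the washer bins.
- Trays: 130 at (195,226), 112 at (495,235), 96 at (391,343) and 80 at (594,246).

Next I measure these and check the choice in one crop.

```bash
cat > vis.py <<'E'
import cv2,numpy as np
def cast(f,px,z):
    K=np.array([[f["fx"],0,f["cx"]],[0,f["fy"],f["cy"]],[0,0,1.]])
    u=cv2.undistortPoints(np.float64(px).reshape(-1,1,2),K,f["dist_coeffs"]).reshape(-1,2)
    d=np.c_[u,np.ones(len(u))]@f["R"]; c=-f["R"].T@f["t"]
    return (c+d*((z-c[2])/d[:,2])[:,None])[:,:2]
def cloud(f,m):
    K=np.array([[f["fx"],0,f["cx"]],[0,f["fy"],f["cy"]],[0,0,1.]])
    v,u=np.nonzero(m&(f["range_z"]>0)); r=f["range_z"][v,u]
    n=cv2.undistortPoints(np.float64(np.c_[u,v]).reshape(-1,1,2),K,f["dist_coeffs"]).reshape(-1,2)
    return (np.c_[n,np.ones(len(n))]*r[:,None]-f["t"])@f["R"],np.c_[u,v]
def steel(f):
    h=cv2.cvtColor(f["image"],cv2.COLOR_RGB2HSV); return (h[...,1]<60)&(h[...,2]>70)
def red(f):
    h=cv2.cvtColor(f["image"],cv2.COLOR_RGB2HSV); return ((h[...,0]<5)|(h[...,0]>175))&(h[...,1]>180)
def hexfit(p):  # centre, flat direction (mod 60deg), widths
    def ext(t):
        a=t+np.arange(3)*np.pi/3; q=p@np.c_[np.cos(a),np.sin(a)].T
        return a,q.min(0),q.max(0)
    t=min(np.radians(np.arange(0,60,1.)),key=lambda t:(lambda e:(e[2]-e[1]).sum())(ext(t)))
    a,lo,hi=ext(t); c=np.linalg.lstsq(np.c_[np.cos(a),np.sin(a)],(lo+hi)/2,rcond=None)[0]
    return c,t,hi-lo
E
python3 - <<'E'
import numpy as np,cv2
from vis import *
f=dict(np.load("top0.npz")); S=512/800
print("cam",-f["R"].T@f["t"])
for nm,(u,v),h in [("60",(178,333),.0334),("46",(392,239),.0256),("36",(295,234),.0216),("24",(289,344),.0148),("sq",(598,350),.024),("col",(498,350),.022)]:
    n,l,st,_=cv2.connectedComponentsWithStats(steel(f).astype(np.uint8))
    r=int(26*S); w=l[int(v*S)-r:int(v*S)+r,int(u*S)-r:int(u*S)+r]; k=np.bincount(w[w>0]).argmax()
    P,uv=cloud(f,l==k); top=abs(P[:,2]-h)<.004
    c,t,wd=hexfit(P[top][:,:2])
    print(nm,len(P),top.sum(),"zmed",np.median(P[:,2]).round(4),"c",c.round(4),"flat",np.degrees(t).round(0),wd.round(4))
    c,t,wd=hexfit(cast(f,uv[top],h)); print("   rays",c.round(4),np.degrees(t).round(0),wd.round(4))
n,l,st,_=cv2.connectedComponentsWithStats(red(f).astype(np.uint8))
for nm,(u,v) in [("130",(195,226)),("112",(495,235)),("96",(391,343)),("80",(594,246))]:
    m=(l==l[int(v*S),int(u*S)]).astype(np.uint8)
    c=max(cv2.findContours(m,0,1)[0],key=cv2.contourArea).reshape(-1,2)
    r=cv2.minAreaRect(np.float32(cast(f,c,.014)*1000)); print(nm,r)
im=f["image"][125:265,80:400,::-1]; cv2.imwrite("pics/crop1.png",cv2.resize(im,None,fx=2.5,fy=2.5,interpolation=cv2.INTER_CUBIC))
E
```

```text
cam [0.3617504  0.01428673 1.09496162]
60 582 390 zmed 0.0318 c [0.4676 0.3063] flat 17.0 [0.0607 0.061  0.0591]
   rays [0.4675 0.3061] 17.0 [0.0602 0.0609 0.0584]
46 286 216 zmed 0.0245 c [0.6134 0.0036] flat 21.0 [0.0464 0.0462 0.0459]
   rays [0.6132 0.0035] 23.0 [0.0464 0.0458 0.0461]
36 188 130 zmed 0.0202 c [0.6178 0.1461] flat 24.0 [0.0364 0.0358 0.0355]
   rays [0.6176 0.1461] 24.0 [0.0364 0.0358 0.0356]
24 92 56 zmed 0.0124 c [0.4562 0.1503] flat 28.0 [0.0237 0.0233 0.023 ]
   rays [0.4559 0.1501] 32.0 [0.0238 0.0226 0.0231]
sq 395 280 zmed 0.0225 c [ 0.4554 -0.2979] flat 32.0 [0.046  0.0601 0.0606]
   rays [ 0.4552 -0.2975] 32.0 [0.0462 0.0605 0.0601]
col 386 309 zmed 0.0214 c [ 0.4521 -0.152 ] flat 29.0 [0.0502 0.0498 0.0514]
   rays [ 0.4519 -0.1519] 30.0 [0.0504 0.0498 0.0515]
130 ((628.0435791015625, 295.7628479003906), (129.6460418701172, 127.44369506835938), 85.1556167602539)
112 ((623.506103515625, -149.03982543945312), (107.56719207763672, 109.93701171875), 89.34935760498047)
96 ((460.4152526855469, 0.30175018310546875), (92.99099731445312, 92.86702728271484), 1.3563411235809326)
80 ((610.8978271484375, -298.16455078125), (78.61174011230469, 79.68923950195312), 2.78318190574646)
```

View pics/crop1.png

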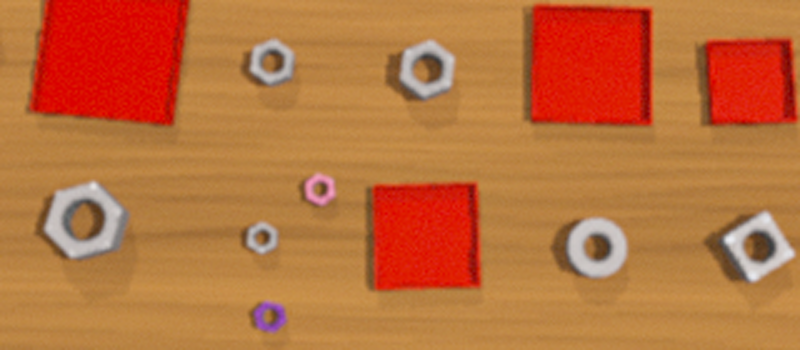

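The crop confirms the choices: plain steel hexagons of four sizes in crop px (262,238), (271,62), (427,69) and (84,221), with the pink nut (320,189) and purple nut (269,317) left out. The measured widths match the nominal sizes. I'll start with the smallest.

```bash
cat > act.py <<'E'
import numpy as np
from plant import robot
ZP=.0135
def ori(yaw): return [np.pi,0,yaw]
def best(xy,z,yaws):
    c=[]
    q0=robot.sense()["joint_pos"]
    for y in yaws:
        q=robot.inverse_kinematics([*xy,z],ori(y))
        if q is not None: c.append((np.abs(np.array(q)-q0).max(),y))
    return min(c)[1]
def st(m):
    s=robot.sense(); print(m,"t %.1f"%s["t"],"tcp",s["tcp_pos"].round(4),"rot",s["tcp_rot"].round(3),"op %.3f"%s["opening"],"F",s["wrist_force"].round(1))
def pick(xy,flats,w,strength=50,zp=ZP):
    y=best(xy,.12,[np.radians(d)+k*np.pi for d in flats for k in(-1,0,1)])
    robot.grip(min(1,(w+.016)/.085))
    robot.goto([*xy,.12],ori(y)); st("above")
    robot.move_straight([*xy,zp],vel=.12); st("down")
    robot.grip(0.,strength); st("gripped")
    robot.move_straight([*xy,.12],vel=.2); st("lifted")
def place(xy,tyaw,w,zp=ZP):
    y=best(xy,.12,[np.radians(tyaw)+k*np.pi/2 for k in range(-3,4)])
    robot.goto([*xy,.12],ori(y)); 
    robot.move_straight([*xy,zp+.012],vel=.15)
    c=robot.move_straight([*xy,zp+.003],vel=.03,contact_N=6); st(f"placed contact={c}")
    robot.grip(min(1,(w+.012)/.085)); st("released")
    robot.move_straight([*xy,.12],vel=.2)
E
python3 - <<'E'
from act import *
pick([.4560,.1502],[88],.024); 
E
```

```text
above t 3.6 tcp [0.4564 0.1494 0.1199] rot [3.142 0.    1.534] op 0.470 F [0.8 0.7 0.2]
down t 4.7 tcp [0.4564 0.1505 0.014 ] rot [ 3.141e+00 -1.000e-03  1.536e+00] op 0.470 F [-1.2 -0.5  0.7]
gripped t 4.9 tcp [0.4566 0.1504 0.0144] rot [ 3.14  -0.     1.536] op 0.264 F [-1.   0.3  6.9]
lifted t 5.6 tcp [0.4555 0.1494 0.1191] rot [-3.141e+00  1.000e-03  1.535e+00] op 0.263 F [-0.  -0.9 -1. ]
```

```bash
python3 - <<'E'
from act import *
from vis import *
place([.6109,-.2982],2.8,.024)
pick([.6177,.1461],[24,84,144],.036)
f=robot.grab_frame("top")
P,uv=cloud(f,steel(f)); m=(np.abs(P[:,:2]-[.611,-.298]).max(1)<.034)&(abs(P[:,2]-.0178)<.004)
print(m.sum(),hexfit(P[m][:,:2]),np.median(P[m][:,2]))
cv2.imwrite("pics/t1.png",cv2.resize(f["image"][:,:,::-1],(800,600)))
E
```

```text
placed contact=True t 8.5 tcp [ 0.6114 -0.2985  0.0174] rot [ 3.141e+00 -1.000e-03  4.900e-02] op 0.264 F [-0.1 -0.3  3.6]
released t 8.8 tcp [ 0.6104 -0.2982  0.0159] rot [-3.141e+00  1.000e-03  4.900e-02] op 0.425 F [-0.2  0.7 -0.7]
above t 11.4 tcp [0.6185 0.144  0.1197] rot [3.141e+00 1.000e-03 1.463e+00] op 0.612 F [ 0.1 -0.3 -0.2]
down t 12.4 tcp [0.6182 0.1466 0.0143] rot [ 3.140e+00 -1.000e-03  1.466e+00] op 0.613 F [-0.2  0.1  0.2]
gripped t 12.7 tcp [0.6185 0.1465 0.0148] rot [ 3.140e+00 -1.000e-03  1.466e+00] op 0.408 F [-0.3 -0.7  4.1]
lifted t 13.4 tcp [0.617  0.1452 0.1187] rot [-3.140e+00  2.000e-03  1.466e+00] op 0.408 F [ 0.4 -0.3 -1.2]
58 (array([ 0.61133284, -0.29641026]), np.float64(0.03490658503988659), array([0.02272212, 0.02355401, 0.02534518])) 0.017811750761010207
```

View pics/t1.png

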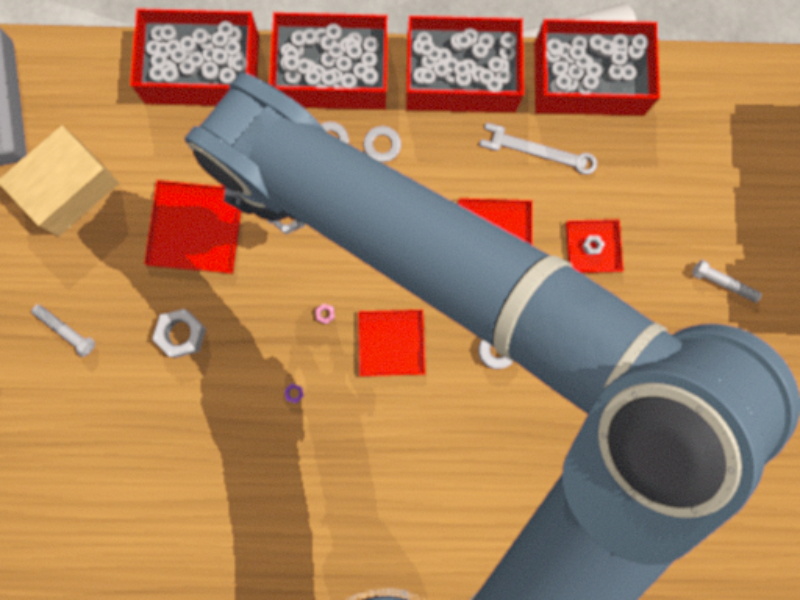

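The smallest nut lies flat in the middle of the 80 tray at px (594,243), and the 36 nut is held at (285,225). I'll place it and carry on.

```bash
python3 - <<'E'
from act import *
place([.4604,.0003],1.4,.036)
pick([.6133,.0036],[22,82,142],.046,60)
place([.6235,-.1490],-.7,.046)
pick([.4676,.3062],[17,77,137],.060,90)
E
```

```text
placed contact=True t 15.4 tcp [4.611e-01 2.000e-04 1.770e-02] rot [3.140e+00 1.000e-03 1.595e+00] op 0.407 F [-0.7  0.1  6.1]
released t 15.7 tcp [0.4603 0.     0.0169] rot [-3.142  0.     1.595] op 0.564 F [-0.2 -0.7 -0.1]
above t 17.3 tcp [0.6126 0.0042 0.1193] rot [-3.14  -0.     1.432] op 0.729 F [-0.4 -0.1  0.6]
down t 18.4 tcp [0.6139 0.004  0.0143] rot [ 3.140e+00 -1.000e-03  1.431e+00] op 0.730 F [ 0.5  1.  -0.9]
gripped t 18.6 tcp [0.6141 0.0037 0.0147] rot [ 3.139 -0.     1.431] op 0.522 F [-0.1  0.1  5.7]
lifted t 19.3 tcp [0.6123 0.0028 0.1186] rot [-3.139e+00  1.000e-03  1.431e+00] op 0.528 F [-0.8 -0.2 -3.2]
placed contact=True t 21.1 tcp [ 0.6242 -0.1492  0.0178] rot [3.140e+00 1.000e-03 1.558e+00] op 0.528 F [-0.7 -0.3  4.9]
released t 21.4 tcp [ 0.6229 -0.1492  0.016 ] rot [-3.14   0.     1.558] op 0.686 F [ 0.2  0.1 -0.3]
above t 24.1 tcp [0.4687 0.305  0.1197] rot [-3.141e+00  1.000e-03  2.388e+00] op 0.894 F [ 0.4 -1.1  0.5]
down t 25.2 tcp [0.4679 0.3068 0.0142] rot [ 3.14  -0.     2.391] op 0.897 F [-0.1  1.   0.1]
gripped t 25.5 tcp [0.468  0.3069 0.0148] rot [3.14  0.    2.391] op 0.683 F [-1.2 -0.3  6. ]
lifted t 26.1 tcp [0.4672 0.3048 0.1184] rot [-3.139e+00  1.000e-03  2.391e+00] op 0.684 F [-0.3 -0.9 -6. ]
```

```bash
python3 - <<'E'
from act import *
from vis import *
place([.6280,.2958],-4.8,.060)
robot.move_joints([1.269,.469,-.049,1.532,.024,1.141,-.082]); robot.sleep(.3); st("home")
f=robot.grab_frame("top"); P,uv=cloud(f,steel(f))
for nm,c,h in [("24",(.611,-.298),.0148),("36",(.460,0),.0216),("46",(.6235,-.149),.0256),("60",(.628,.296),.0334),("sq",(.4554,-.2979),.021),("col",(.4521,-.152),.019)]:
    m=(np.abs(P[:,:2]-c).max(1)<.045)&(abs(P[:,2]-h-.003)<.004)
    r=hexfit(P[m][:,:2]); print(nm,(r[0]*1e3).round(1),"off mm",((r[0]-c)*1e3).round(1),(r[2]*1e3).round(1),"z",np.median(P[m][:,2]).round(4),P[m][:,2].std().round(4))
for n in("top","scene"):
    g=robot.grab_frame(n);cv2.imwrite(f"pics/{n}F.png",cv2.resize(g["image"][:,:,::-1],(800,600)))
E
```

```text
placed contact=True t 28.0 tcp [0.6288 0.2963 0.0179] rot [ 3.140e+00 -1.000e-03  1.487e+00] op 0.686 F [-0.5 -0.7  5.5]
released t 28.2 tcp [0.6272 0.2947 0.0151] rot [-3.140e+00  2.000e-03  1.487e+00] op 0.847 F [-0.4  0.3  0.3]
home t 32.9 tcp [ 0.1825 -0.6501  0.2423] rot [-3.141 -0.    -1.297] op 0.848 F [ 0.6  0.6 -0.6]
24 [ 611.3 -296. ] off mm [0.3 2. ] [22.6 24.1 24.2] z 0.0171 0.0016
36 [461.    0.7] off mm [1.  0.7] [35.7 34.1 36.1] z 0.0239 0.0017
46 [ 623.8 -148.1] off mm [0.3 0.9] [46.7 44.6 46.2] z 0.0283 0.0019
60 [627.7 296.9] off mm [-0.3  0.9] [61.  60.3 59.7] z 0.0359 0.0018
sq [ 455.6 -297.9] off mm [0.2 0. ] [46.3 60.7 61. ] z 0.0238 0.0018
col [ 452.1 -152. ] off mm [-0.  0.] [50.  50.2 51.4] z 0.0218 0.0019
```

View pics/topF.png

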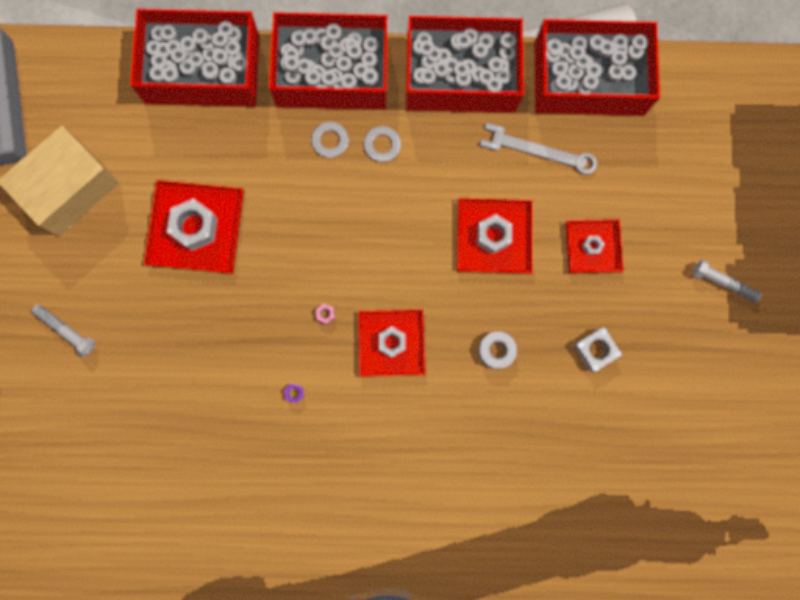

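View pics/sceneF.png

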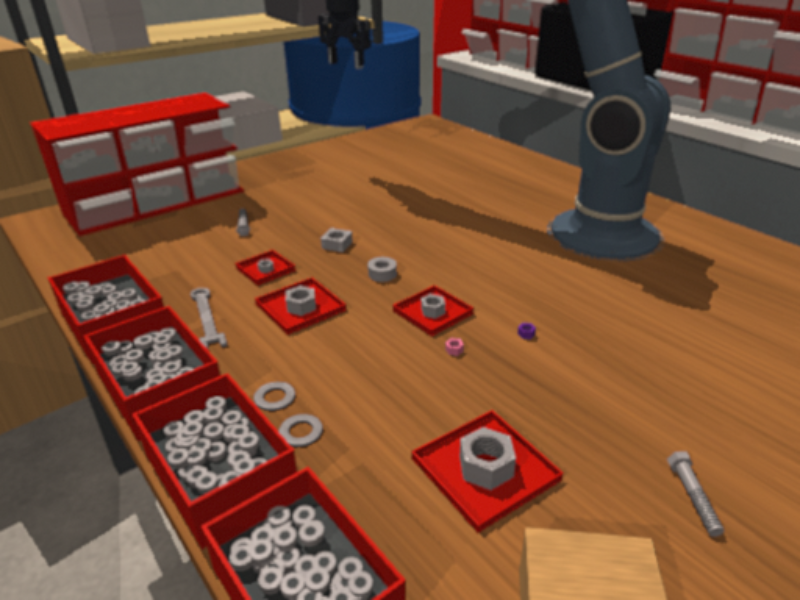

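Both views show all four nuts flat and centred, at top px (594,244), (391,341), (495,233) and (191,224). The collar and square nut have not moved. I'm handing in.

```bash
python3 -c "
from plant import robot
robot.close_job()"
```

```text
the job is handed in; nothing more can be done
```

I put the four steel hexagon nuts away in size order, smallest to largest: 24 mm in tray80, 36 in tray96, 46 in tray112 and 60 in tray130. The arm was back at its start pose at 32.9 s, touching nothing, and I handed the job in.

- **Placement:** in the last top view each nut lies flat within about 2 mm of its tray's measured centre. The largest offset was the 24 mm nut, about 2 mm in y. Top-face heights were within 1 mm of nut height plus the tray floor.
- **Left alone:** the square nut and the collar measured within 0.2 mm of where they started. The pink and purple nuts were not touched.
- **Forces:** wrist force was below 7 N at every point I printed. I did not log the peaks between those points.

No check failed or disagreed.

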